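Bring the glass cell into the photometer beam and hold it there

TASK

Open the beam shutter on top of the round lamp house: turn its bar handle clockwise a quarter turn until it snaps over, in line with the beam. Then swing the changer's lever clockwise, one click for each place, by the number of clicks that brings the stoppered glass cell from its place in the row into the beam; the changer springs back as soon as it is let go, so finish while still holding the lever at that click. Move the row by its lever only, without touching the cells or the carriage, and leave the other things on the cart where they stand.

Things in the scene. Friction and masses are not known exactly. Their poses are not given: they have to be found in the camera images.
- changer: photometer with five-place cell changer: fixed grey plate 222 x 290 x 14 mm; origin under its centre, +x from detector head to lamp house, +y to the left of that. Round dark lamp house (60 mm, top z = 85 mm), detector head (30 x 34 mm, top 75 mm), the row of cells between them; right: flat gear, notched index plate, sprung pawl, lever; left front: low readout unit (top 40 mm)
- carriage: black carriage, five places 18.5 mm apart along the changer's y, walls up to 43 mm above the cart; the lever's gear slides it along the changer's -y, 18.5 mm a click. At home place 0 (empty, the blank) is in the beam; places 1 to 4 follow towards +y, so place n is in the beam at n clicks. Origin = the changer's origin at home, moving with the carriage
- cell: the glass cell: clear, 12 x 12 x 45 mm with a white stopper (top 51 mm above its foot), standing loosely upright in place 2, 3 or 4 of the carriage; origin at the centre of its foot, z up. It stands 24 mm above the cart. The other places hold short dark blocks (26 mm high), place 0 is empty
- beam (a point): point on the beam, where a cell's centre line must come: in the row's line, between the windows of lamp house and detector head, 53 mm above the cart; its axes are those of the changer (beam along x, row along y)
- lever_grip (a point): on the lever's upright black grip, a round post 16 mm across from z = 56 to 112 mm; this point is on the post's axis at z = 92 mm, the height for the TCP. The post moves on a circle of 105 mm radius about pivot
- pivot (a point): fixed point on the lever's upright pivot axis at z = 92 mm
- lever (a joint): lever angle, rad, 0 = home, growing clockwise from above (the grip, right of the pivot, comes towards the changer's -x). Clicks (notches) at 0.35, 0.70, 1.05, 1.40 (37 mm of grip travel each), stop at 1.46. A spring drives it home from anywhere, notches too: the grip needs 3 to 5 N just before a notch, jumps to 11 to 14 N in it, then eases towards the next
- shutter (a joint): shutter handle angle, rad, about the lamp house's upright axis: 0 = shut (bar across the beam, along the changer's y; blade before the window), 1.57 = open (bar along the changer's x); grows clockwise from above. Sprung detents at both: past about 0.85 it is drawn on to open by itself; about 0.1 N m to turn
- shutter_grip (a point): on the shutter's axis in the upper half of its black bar handle: bar 44 mm long, 10 mm thick, from z = 98 to 124 mm; this point at z = 119 mm is the height for the TCP; its y axis lies along the bar
- amber_bottle: bystander: brown screw-cap bottle 76 x 152 mm
- white_bottle: bystander: white screw-cap bottle 72 x 122 mm
- wash_bottle: bystander: squeeze wash bottle, 219 mm high
- flask: bystander: small conical flask 66 x 111 mm
- small_bottle: bystander: small brown bottle 38 x 79 mm
- cell_box: bystander: flat box with lid 76 x 112 x 32 mm
- timer_1: bystander: bench timer 62 x 62 x 18 mm
- vial: bystander: small brown vial 28 x 51 mm
- dish: bystander: glass dish 64 x 15 mm

How it is judged:
On the way:
1. the shutter stands open in its detent while the changer is still at home (value of joint shutter above 1.42 rad and value of joint lever below 0.15 rad), for 0.2 s.
At the end, for the whole second after the job is handed in: the shutter is open in its detent (joint above 1.42 rad); the glass cell stands upright in its place with its centre line within 4.5 mm of the beam along the row and 4 mm across it; the lever is at rest and the fingers are holding it there (contact force over 1 N) (value of joint shutter above 1.42 rad and y of cell in the frame of beam between -0.0045 and 0.0045 m and x of cell in the frame of beam between -0.004 and 0.004 m and angle between cell's own z axis and vertical below 0.1 rad and height (world z) of cell below 0.03 m and contact force between the fingers and lever above 1 N and velocity of joint lever between -0.05 and 0.05 rad/s); the arm keeps its last pose, push and grip.
It fails at once if the robot touches the glass cell (contact force between the arm and cell above 1 N).
It fails at once if the fingers touch the glass cell (contact force between the fingers and cell above 1 N).
It fails at once if the carriage is pushed directly instead of by its lever (contact force between any of the fingers, the arm and carriage above 1 N).
It fails at once if another thing on the cart is moved by more than 3 cm (distance of any of amber_bottle, white_bottle, wash_bottle, flask, small_bottle, cell_box, timer_1, vial, dish from where it was at the start of the episode above 0.03 m).
It also fails if it takes over 54 s, if anything falls off the work surface, if the arm or the gripper's body presses on something with over 40 N, if the wrist force passes 120 N, or if a joint passes its speed limit or range.

ROBOT

A 7-joint arm with a two-finger parallel gripper is mounted at the origin on a cart in front of the work surface, level with it; the furniture and walls round the work are solid. World frame = base frame: x ahead of the robot, y to its left, z up, the work surface at z = 0. Lengths are in m, angles in rad, forces in N, time in s.
With the tool pointing down it reaches from about 0.35 to 0.9 m from the base axis. Payload 8.1 kg.
Tool frame: the origin (TCP) lies between the finger pads, 19 mm behind the fingertips; this is the grasp point; z points along the fingers, y is the line along which they close (so a half turn about z gives the same grasp; the last joint's range is limited). The gripper opens to 92 mm and grips with 3 to 60 N. Pads are 19 mm wide; open, the fingers measure 130 mm over their backs; the gripper's body (75 mm by 190 mm) begins 47 mm behind the grasp point.
Start: joints at [-1.234, 0.434, 0.025, 1.573, -0.012, 1.134, -0.075], TCP at [0.266, 0.566, 0.246] pointing down, gripper open.
Joint ranges: [-2.62, 2.62], [-0.44, 2.09], [-1.27, 1.32], [0.08, 2.57], [-1.32, 4.46], [0.12, 2], [-2.74, 2.74]. Speed limits (rad/s): [2.22, 2.22, 3.01, 3.01, 3.14, 3.14, 3.14].

INTERFACE

Orientations are given as a rotation vector (axis times angle).
In Python, from workcell import get_state, snapshot, sign_off, search_frame, regions_of gives the robot as it stands.
- The arm moves only by the tool carry_out, never from a script. Its argument "series" is a list of rows, each a list of 4 numbers: the shift along the world's x, y, z in units of 50 mm (1.0 is 50 mm), then the turn about the world's z in units of 8 degrees (1.0 is 8 degrees). In form: [[tx, ty, tz, yaw], ...]. A call has 1 to 12 rows; each row shifts and turns the commanded pose from where the row before left it; what a row does not reach is not made up. A row lasts 1/10 s, in which the tool goes at most 50 mm and 8.59 degrees, less where a joint would pass 70% of its speed; a pose out of reach is approached as far as the arm can. A call is refused whole if a number of a shift passes 1 or a number of a turn 1, either way. A call with a gripper value outside its range is refused whole. "claw" is the opening, from 0 (shut) to 1 (fully open), set as the call begins (left out, the last holds). The fingers move at their own pace and stop on an object; "force" is the grip in N (left out, the last holds). Time passes only in rows, so rows that do not move let the fingers close. It gives the time, the measured TCP pose, the force, the opening and the grip force at its end, in the units of the state.
- get_state(): the state, without advancing time (a new reading comes with each control period).
- snapshot(name): name is "scene" or "side" or "wrist"; returns a dict with "pixels" (400x640x3 uint8, blue, green, red), "fov_y" (degrees; the focal length in pixels is half the picture's height over the tangent of half this angle, whatever the lens; pixels are square), "cx", "cy" (the principal point, pixels), "pose" (4x4, takes a point from camera to world coordinates). Camera axes: x right, y down, z forward; pixel columns grow to the right and rows downward; lengths in m; the calibration is good to about 2 mm. A picture is of the moment at which its call begins. There is no depth.
- sign_off(): hands the job in; it is judged then, once.
Trained networks look in the newest picture that a camera, given by its name, has taken for a name from the list of things; names that differ only in an ending like _2 or _b are one class to them, and where a whole thing is asked for, a point or a joint stands for the part that bears it (a point fixed in the world has none). Each returns a list of dicts, best first, with "p" (0 to 1); they miss things now and then, are a little off and sometimes report something else, mostly with a low value. They report only what shows in the picture. A call takes as long as a camera call.
- search_frame(camera, query): "box" ([left, top, width, height] in pixels, round what is visible of it).
- regions_of(camera, query): "mask" (400x640 bool, what is visible of it) and "box" ([left, top, width, height] in pixels, round what is visible of it).
The state is a dict: "time_s": time; "joints": joint angles; "dq": joint speeds; "effort": joint torques, N m; "eef_pos": TCP position; "eef_rot": TCP orientation; "wrist_force": force on the tool from outside, world axes, zero at the start; "moment": the same for the moment, N m; "grip_width": finger opening in m; "grip_force": force on a finger pad.
Only numpy, scipy, OpenCV 4.12 (cv2) and the standard library are available. Lean on these libraries where they do the work, as an engineer would, in place of code of your own. Each camera call takes 0.05 s, during which the arm holds its last target. There are 200 camera calls.

## Working session

There is one attempt and no reset: what is moved stays moved. The work goes in short steps, Python scripts to look and compute and a tool call to move; the robot and the scene stay as the last step left them, time stands still between calls to the robot, and variables do not carry over. Pictures are saved under pics/ and viewed, at most 10 in all, crops included, and the job is handed in when it is done.

Besides the shell and the picture viewer there is one more tool, called by a JSON object that holds its "method" and its "body", one argument or row to a line. carry_out: Moves the arm, as the interface text tells. Its arguments: {"type":"object","properties":{"series":{"type":"array"},"claw":{"type":"number"},"force":{"type":"number"}},"required":["series"]}

```bash
mkdir -p pics
cat > h.py <<'E'
import numpy as np, cv2
from workcell import *
def ray(s,u,v):
    f=200/np.tan(np.radians(s['fov_y'])/2); T=np.array(s['pose'])
    d=T[:3,:3]@np.array([(u-s['cx'])/f,(v-s['cy'])/f,1]); return T[:3,3],d/np.linalg.norm(d)
def atz(s,u,v,z):
    o,d=ray(s,u,v); return o+d*(z-o[2])/d[2]
def proj(s,p):
    f=200/np.tan(np.radians(s['fov_y'])/2); T=np.array(s['pose'])
    c=T[:3,:3].T@(np.array(p)-T[:3,3]); return f*c[0]/c[2]+s['cx'],f*c[1]/c[2]+s['cy']
E
python3 - <<'E'
from h import *
np.set_printoptions(precision=3,suppress=True)
im=[]
for c in ['scene','side']:
    s=snapshot(c); im.append(s['pixels']); print(c,s['fov_y'],s['cx'],s['cy'],np.array(s['pose']).tolist())
    for q in ['changer','cell','carriage','lever_grip','shutter_grip']:
        print(q,[(np.round(r['box']),round(r['p'],2)) for r in search_frame(c,q)[:2]])
    cv2.imwrite(f'pics/{c}0.png',s['pixels'])
print(get_state())
E
```

```text
scene 43.5116181049032 323.368739211264 188.2821723799253 [[0.8320221397197982, -0.40151784228948795, 0.3827826816083539, -0.030017325566985456], [-0.554460228816127, -0.6239107033061847, 0.5507352258219459, -0.8484754113370714], [0.017692192550853823, -0.6704616742388604, -0.7417331930684831, 1.184462079432416], [0.0, 0.0, 0.0, 1.0]]
changer [(array([277., 149., 104.,  85.]), 0.92), (array([394., 206.,  45.,  53.]), 0.72)]
cell [(array([323., 162.,   2.,   8.]), 0.5)]
carriage [(array([314., 161.,  27.,  39.]), 0.85), (array([394., 205.,  42.,  52.]), 0.42)]
lever_grip [(array([255., 138.,   9.,  16.]), 0.65), (array([305., 191.,  52.,  28.]), 0.64)]
shutter_grip [(array([331., 148.,  22.,  27.]), 0.55), (array([305., 193.,  51.,  27.]), 0.24)]
side 49.90308374093537 312.3540489595965 196.79564059223114 [[0.9939926463426123, -0.04358264361628565, 0.10039508051805192, 0.40278691363307356], [-0.10941507627076061, -0.4178122666704615, 0.9019208673183887, -0.9693519952997144], [0.0026382004233821608, -0.9074874450895211, -0.42007091889753456, 0.5376884322032275], [0.0, 0.0, 0.0, 1.0]]
changer [(array([288., 175.,  94.,  82.]), 0.74)]
cell [(array([341., 185.,   8.,  11.]), 0.41)]
carriage [(array([341., 192.,   9.,  35.]), 0.57), (array([307., 147.,  26.,  46.]), 0.57)]
lever_grip [(array([299., 209.,  53.,  26.]), 0.87)]
shutter_grip [(array([356., 173.,  17.,  18.]), 0.45)]
{'time_s': 0.6, 'joints': array([-1.234,  0.434,  0.025,  1.573, -0.012,  1.134, -0.075]), 'dq': array([-0.   , -0.   ,  0.   ,  0.   ,  0.001, -0.002, -0.001]), 'effort': array([ -0.002, -66.733,   0.983, -31.469,  -0.061,   0.033,   0.   ]), 'eef_pos': array([0.266, 0.565, 0.246]), 'eef_rot': array([0.685, 3.066, 0.   ]), 'wrist_force': array([ 0.475, -0.217, -0.115]), 'moment': array([ 0.009,  0.011, -0.037]), 'grip_force': 0.0, 'grip_width': 0.09193172211595793}
```

View pics/scene0.png

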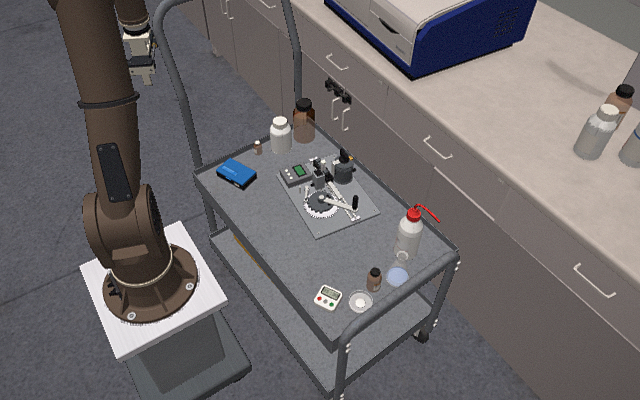

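View pics/side0.png

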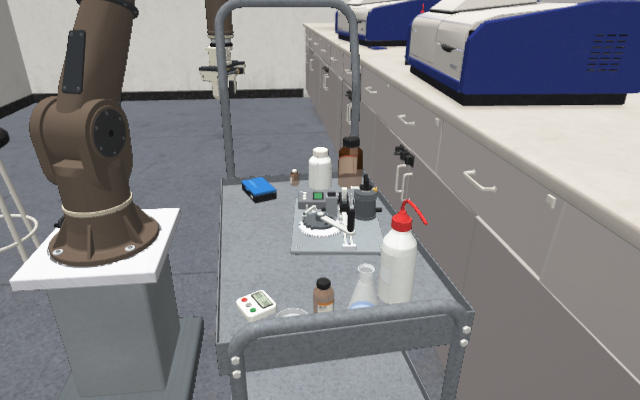

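The scene picture shows the changer's plate around (330,195), the lamp house at (343,170) with its bar at (343,155), and the lever grip at about (355,202). In the side picture the lamp house is at (365,203) and the grip at about (350,222). I'll enlarge both.

Run:
```python
import cv2,numpy as np
a=cv2.imread('pics/scene0.png')[140:240,270:390]; b=cv2.imread('pics/side0.png')[165:265,280:400]
r=lambda i:cv2.resize(i,(800,600),interpolation=cv2.INTER_CUBIC)[:, :]
a=cv2.resize(a,None,fx=3.3,fy=5*0.66,interpolation=cv2.INTER_CUBIC);b=cv2.resize(b,None,fx=3.3,fy=3.3,interpolation=cv2.INTER_CUBIC)
cv2.imwrite('pics/c0.png',np.hstack([a,b]))
```

```text
(no output)
```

View pics/c0.png

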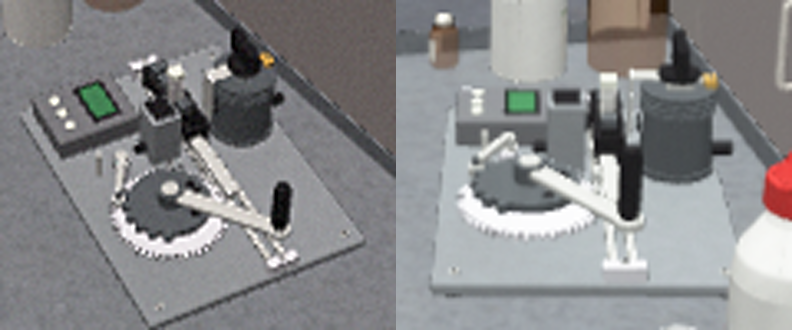

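Run:
```python
from h import *
np.set_printoptions(precision=4,suppress=True)
A=snapshot('scene');B=snapshot('side')
a=lambda x,y:(270+x/3.3,140+y/3.3); b=lambda x,y:(280+(x-396)/3.3,165+y/3.3)
P={}
for n,pa,pb,z in [('FL',(152,326),(432,291),.012),('FR',(364,240),(737,291),.012),('BL',(20,113),(450,110),.014),('grip',(283,183),(632,140),.112),('griplow',(281,228),(628,218),.056),('bar',(240,32),(680,35),.124),('piv',(170,188),(529,160),.08),('cell?',(177,72),(608,80),.073)]:
    ra=ray(A,*a(*pa));rb=ray(B,*b(*pb))
    M=np.stack([ra[1],-rb[1]],1);t=np.linalg.lstsq(M,rb[0]-ra[0],rcond=None)[0]
    p=ra[0]+t[0]*ra[1];q=rb[0]+t[1]*rb[1]
    print(n,atz(A,*a(*pa),z),atz(B,*b(*pb),z),'tri',(p+q)/2,np.linalg.norm(p-q))
```

```text
FL [ 0.4482 -0.1302  0.012 ] [ 0.4467 -0.1382  0.012 ] tri [ 0.4486 -0.1279  0.0066] 0.003374908366009624
FR [ 0.6648 -0.1543  0.012 ] [ 0.6554 -0.1603  0.012 ] tri [ 0.6601 -0.1559  0.0117] 0.008380214942207571
BL [0.4796 0.1539 0.014 ] [0.481  0.1493 0.014 ] tri [0.4814 0.1573 0.0102] 0.00035824345503729274
grip [ 0.5859 -0.1251  0.112 ] [ 0.5855 -0.1208  0.112 ] tri [ 0.5841 -0.1273  0.1152] 0.00013083309679334925
griplow [ 0.5851 -0.1294  0.056 ] [ 0.5835 -0.1287  0.056 ] tri [ 0.5836 -0.1306  0.0575] 0.0012232358122903988
bar [0.6558 0.0396 0.124 ] [0.6529 0.0332 0.124 ] tri [0.6559 0.0411 0.1215] 0.0025042849184601593
piv [ 0.5164 -0.054   0.08  ] [ 0.5205 -0.081   0.08  ] tri [ 0.5265 -0.0389  0.0586] 0.0009563816091184853
cell? [0.6064 0.0695 0.073 ] [0.604  0.0673 0.073 ] tri [0.6052 0.0691 0.0729] 0.002179436558069133
```

Run:
```python
from h import *
np.set_printoptions(precision=3,suppress=True)
A=snapshot('scene');B=snapshot('side')
print('post base scene',atz(A,202,168,0),atz(A,296,100,0),'side',atz(B,231,180,0),atz(B,360,178,0))
print('cart corners',atz(A,195,178,0),atz(A,458,250,0),atz(A,345,340,0))
for n,pa,pb in [('topL',(158,20),(222,12)),]:
    ra=ray(A,*pa);rb=ray(B,*pb)
    M=np.stack([ra[1],-rb[1]],1);t=np.linalg.lstsq(M,rb[0]-ra[0],rcond=None)[0]
    p=ra[0]+t[0]*ra[1];q=rb[0]+t[1]*rb[1];print(n,p,q)
for y in (.3,.35,.4):
    for u,v in [(222,12),(290,2),(350,10)]:
        o,d=ray(B,u,v);print(y,o+d*(y-o[1])/d[1])
print('bottles',atz(A,303,103,.152),atz(A,280,122,.122),atz(A,414,212,.2),atz(A,257,148,.04),atz(A,237,173,.03))
```

```text
post base scene [0.295 0.322 0.   ] [0.744 0.462 0.   ] side [0.283 0.342 0.   ] [0.703 0.315 0.   ]
cart corners [0.258 0.292 0.   ] [ 0.775 -0.379  0.   ] [ 0.343 -0.424  0.   ]
topL [0.289 0.39  0.498] [0.292 0.391 0.5  ]
0.3 [0.3   0.3   0.503]
0.3 [0.482 0.3   0.527]
0.3 [0.647 0.3   0.508]
0.35 [0.296 0.35  0.501]
0.35 [0.485 0.35  0.527]
0.35 [0.656 0.35  0.506]
0.4 [0.291 0.4   0.5  ]
0.4 [0.488 0.4   0.527]
0.4 [0.666 0.4   0.505]
bottles [0.656 0.268 0.152] [0.561 0.257 0.122] [ 0.627 -0.31   0.2  ] [0.476 0.27  0.04 ] [0.371 0.212 0.03 ]
```

{"method": "carry_out", "body": {
  "series": [
    [0,0,1,0],
    [0,0,1,0],
    [0,0,1,0],
    [0,0,1,0],
    [0,0,1,0],
    [0,0,1,0],
    [0,0,1,0],
    [0,0,1,0],
    [0,0,0,0]
  ],
  "claw": 1.0
}}

```text
time_s: 1.7
eef_pos: [0.2648, 0.5571, 0.626]
eef_rot: [0.69, 3.054, 0.052]
wrist_force: [-0.7, 0.1, 0.7]
grip_width: 0.0916
grip_force: 0.0
```

{"method": "carry_out", "body": {
  "series": [
    [0.3,-0.8,0,-0.8],
    [0.4,-0.8,0,-0.8],
    [0.5,-0.8,0,-0.8],
    [0.5,-0.8,0,-0.8],
    [0.5,-0.8,0,-0.8],
    [0.5,-0.8,0,-0.8],
    [0.5,-0.8,0,-0.8],
    [0.5,-0.8,0,-0.8],
    [0.5,-0.8,0,-0.8],
    [0.5,-0.8,0,-0.8],
    [0.5,-0.8,0,-0.8],
    [0,0,0,0]
  ]
}}

```text
time_s: 2.9
eef_pos: [0.5243, 0.1116, 0.6197]
eef_rot: [2.328, 2.081, 0.02]
wrist_force: [-0.6, 0.0, 0.8]
grip_width: 0.0919
grip_force: 0.0
```

{"method": "carry_out", "body": {
  "series": [
    [0.4,-0.5,-0.7,0],
    [0.4,-0.5,-0.7,0],
    [0.3,-0.5,-0.8,0],
    [0.2,-0.3,-0.8,0],
    [0,0,-0.9,0],
    [0,0,-0.9,0],
    [0,0,0,0],
    [0,0,0,0]
  ]
}}

```text
time_s: 3.7
eef_pos: [0.5875, 0.0287, 0.3813]
eef_rot: [2.314, 2.099, 0.024]
wrist_force: [-0.7, -0.1, 1.1]
grip_width: 0.0915
grip_force: 0.0
```

Run:
```python
from h import *
np.set_printoptions(precision=3,suppress=True)
s=snapshot('wrist'); np.save('pics/w1.npy',s,allow_pickle=True)
print(s['fov_y'],np.array(s['pose'])); print(get_state()['eef_pos'])
for q in ['changer','cell','carriage','lever_grip','shutter_grip']:
    print(q,[(np.round(r['box']),round(r['p'],2)) for r in search_frame('wrist',q)[:2]])
cv2.imwrite('pics/w1.png',s['pixels'])
```

```text
71.99139716221532 [[ 0.995 -0.1   -0.008  0.591]
 [-0.097 -0.949 -0.299  0.11 ]
 [ 0.022  0.298 -0.954  0.52 ]
 [ 0.     0.     0.     1.   ]]
[0.589 0.028 0.383]
changer [(array([249.,  93., 132., 170.]), 0.8), (array([218., 309.,  33.,  28.]), 0.59)]
cell [(array([335., 152.,  38.,  36.]), 0.34)]
carriage [(array([316., 111.,  20.,  96.]), 0.97), (array([263., 173.,  69.,  98.]), 0.53)]
lever_grip [(array([260., 176.,  70.,  90.]), 0.81)]
shutter_grip [(array([333., 154.,  39.,  32.]), 0.61)]
```

View pics/w1.png

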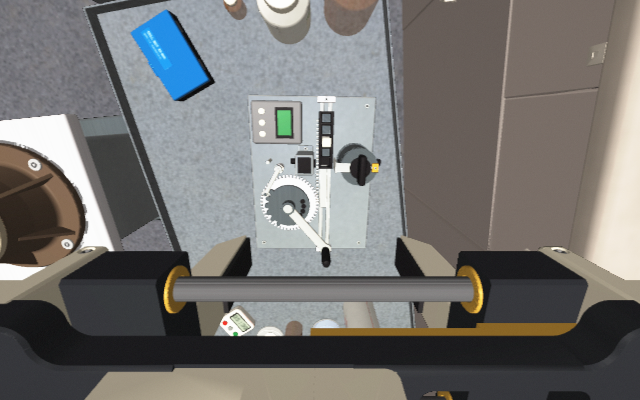

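The wrist view shows the changer from above. The bar handle is at about (361,170), the lever pivot at (288,208) and the grip at (325,256). The carriage column is at x≈326 with the white stopper near (326,142). I'll enlarge the row.

Run:
```python
from h import *
np.set_printoptions(precision=4,suppress=True)
s=np.load('pics/w1.npy',allow_pickle=True).item()
im=s['pixels'][95:195,295:395]; cv2.imwrite('pics/w1c.png',cv2.resize(im,None,fx=6,fy=6,interpolation=cv2.INTER_CUBIC))
for n,u,v,z in [('bar',361,168,.124),('grip',326,262,.112),('piv',288,208,.08),('stop',326,142,.075),('BL',249.5,96,.014),('BR',376,97,.014),('FR',366,248,.014),('FL',257,247,.014)]: print(n,atz(s,u,v,z))
```

```text
bar [0.6485 0.034  0.124 ]
grip [ 0.5833 -0.1198  0.112 ]
piv [ 0.5288 -0.0295  0.08  ]
stop [0.6026 0.0717 0.075 ]
BL [0.4814 0.156  0.014 ]
BR [0.6972 0.1336 0.014 ]
FR [ 0.6654 -0.1521  0.014 ]
FL [ 0.4463 -0.1259  0.014 ]
```

View pics/w1c.png

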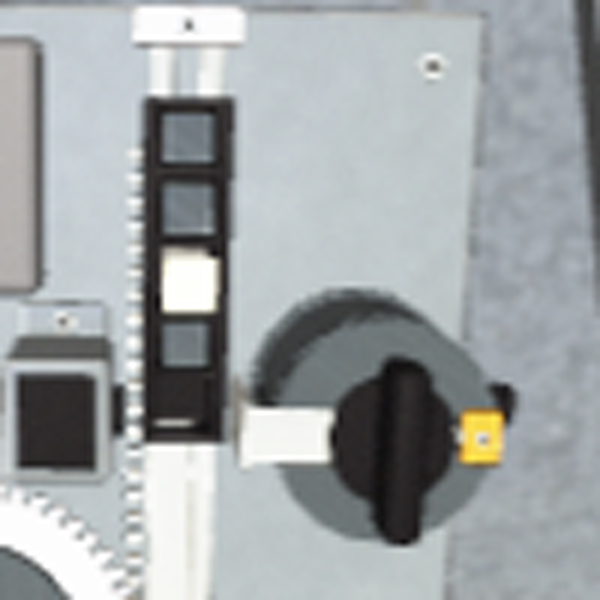

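The row shows the empty place 0 at the beam, then a dark block, the white stopper in place 2, and two more dark blocks. That means two clicks. Next I go down over the bar handle.

{"method": "carry_out", "body": {
  "series": [
    [0.6,0.05,-0.6,0],
    [0.6,0,-0.7,0],
    [0.04,0,-0.8,0],
    [0,0,-0.8,0],
    [0,0,-0.8,0],
    [0,0,-0.6,0],
    [0,0,-0.3,0],
    [0,0,0,0],
    [0,0,0,0]
  ],
  "claw": 0.6
}}

```text
time_s: 4.9
eef_pos: [0.6508, 0.0305, 0.1523]
eef_rot: [2.313, 2.097, 0.028]
wrist_force: [-0.2, 0.3, 0.6]
grip_width: 0.0553
grip_force: 0.0
```

Run:
```python
from h import *
np.set_printoptions(precision=4,suppress=True)
s=snapshot('wrist'); np.save('pics/w2.npy',s,allow_pickle=True)
st=get_state();print(st['eef_pos'],st['eef_rot'])
for q in ['lever_grip','shutter_grip']:
    print(q,[(np.round(r['box']),round(r['p'],2)) for r in search_frame('wrist',q)[:2]])
print('tcp px',proj(s,st['eef_pos']))
cv2.imwrite('pics/w2.png',s['pixels'])
```

```text
[0.6511 0.0304 0.1528] [2.313  2.0964 0.0291]
lever_grip [(array([173., 229.,  75.,  25.]), 0.9)]
shutter_grip [(array([272., 198.,  74.,  76.]), 0.85)]
tcp px (np.float64(325.0199002468051), np.float64(267.6611111998474))
```

View pics/w2.png

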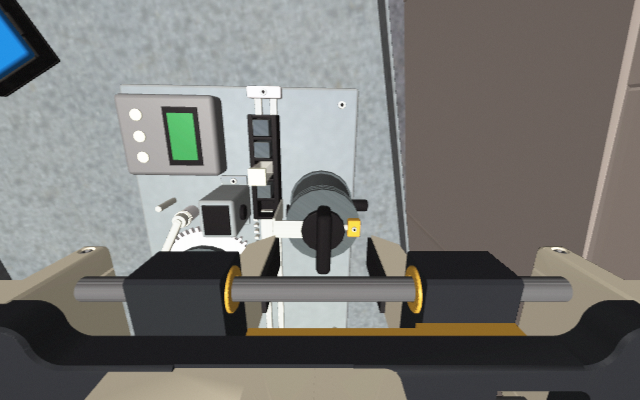

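The bar's top runs from about (323,208) to (323,268), between the fingers; I work out its centre.

Run:
```python
from h import *
s=np.load('pics/w2.npy',allow_pickle=True).item()
for v in (208,238,268): print(atz(s,323,v,.124).round(4))
print(proj(s,(.651,.0305,.124)),proj(s,(.6534,.0524,.124)),proj(s,(.6486,.0086,.124)))
```

```text
[0.6533 0.0565 0.124 ]
[0.6512 0.0357 0.124 ]
[0.649  0.0133 0.124 ]
(np.float64(323.4440919117467), np.float64(245.08727805614694)) (np.float64(323.82382124172153), np.float64(213.94658469902004)) (np.float64(323.0905405596589), np.float64(274.08117811144757))
```

{"method": "carry_out", "body": {
  "series": [
    [0,0.06,-0.4,0],
    [0,0,-0.26,0],
    [0,0,0,0],
    [0,0,0,0]
  ]
}}

```text
time_s: 5.45
eef_pos: [0.6499, 0.0333, 0.1182]
eef_rot: [2.315, 2.097, 0.025]
wrist_force: [-0.8, -0.5, 0.7]
grip_width: 0.0551
grip_force: 0.0
```

{"method": "carry_out", "body": {
  "series": [
    [0,0,0,0],
    [0,0,0,0],
    [0,0,0,0],
    [0,0,0,0],
    [0,0,0,0],
    [0,0,0,0]
  ],
  "claw": 0.0,
  "force": 15
}}

```text
time_s: 6.05
eef_pos: [0.6508, 0.0336, 0.1181]
eef_rot: [2.313, 2.097, 0.028]
wrist_force: [12.9, 0.0, -10.6]
grip_width: 0.0121
grip_force: 6.5
```

{"method": "carry_out", "body": {
  "series": [
    [0,0,0,0],
    [0,0,0,0],
    [0,0,0,0]
  ]
}}

```text
time_s: 6.35
eef_pos: [0.6517, 0.0335, 0.1181]
eef_rot: [2.312, 2.096, 0.029]
wrist_force: [8.1, -0.8, -6.4]
grip_width: 0.0103
grip_force: 15.0
```

{"method": "carry_out", "body": {
  "series": [
    [0.03,0,0,-0.9],
    [0,0,0,-0.9],
    [0,0,0,-0.9],
    [0,0,0,-0.9],
    [0,0,0,-0.9],
    [0,0,0,-0.9]
  ]
}}

```text
time_s: 6.95
eef_pos: [0.6547, 0.0323, 0.1182]
eef_rot: [2.918, 1.087, 0.022]
wrist_force: [16.4, -4.7, -13.7]
grip_width: 0.0101
grip_force: 15.0
```

{"method": "carry_out", "body": {
  "series": [
    [0,0,0,-0.9],
    [0,0,0,-0.9],
    [0,0,0,-0.9],
    [0,0,0,-0.9],
    [0,0,0,-0.9],
    [0,0,0,-0.9],
    [0,0,0,-0.5],
    [0,0,0,0],
    [0,0,0,0]
  ]
}}

```text
time_s: 7.85
eef_pos: [0.6553, 0.0289, 0.1186]
eef_rot: [3.105, -0.168, 0.013]
wrist_force: [18.5, -14.2, -14.2]
grip_width: 0.0104
grip_force: 14.9
```

{"method": "carry_out", "body": {
  "series": [
    [0,0,0,0],
    [0,0,0,0],
    [0,0,0,0],
    [0,0,0,0],
    [0,0,0,0]
  ],
  "claw": 0.6
}}

```text
time_s: 8.35
eef_pos: [0.6511, 0.034, 0.1178]
eef_rot: [3.114, -0.163, -0.002]
wrist_force: [0.1, 0.2, 0.1]
grip_width: 0.0455
grip_force: 0.0
```

{"method": "carry_out", "body": {
  "series": [
    [0,0,0.5,0],
    [0,0,1,0],
    [0,0,1,0],
    [0,0,1,0],
    [0,0,0,0],
    [0,0,0,0]
  ]
}}

```text
time_s: 8.95
eef_pos: [0.6516, 0.0336, 0.294]
eef_rot: [3.114, -0.163, 0.001]
wrist_force: [-0.3, -0.2, -0.8]
grip_width: 0.0549
grip_force: 0.0
```

Run:
```python
from h import *
np.set_printoptions(precision=4,suppress=True)
s=snapshot('wrist'); np.save('pics/w3.npy',s,allow_pickle=True)
S=snapshot('scene')
st=get_state();print(st['time_s'],st['eef_pos'],st['eef_rot'],st['wrist_force'],st['joints'])
for q in ['lever_grip','shutter_grip']:
    print(q,[(np.round(r['box']),round(r['p'],2)) for r in search_frame('wrist',q)[:2]])
c=cv2.resize(S['pixels'][135:235,265:365],(400,400),interpolation=cv2.INTER_CUBIC)
w=cv2.resize(s['pixels'],None,fx=.6,fy=.6) if 0 else s['pixels'][:, 120:520]
cv2.imwrite('pics/w3.png',np.hstack([w,c]))
```

```text
9.05 [0.6506 0.0342 0.2916] [ 3.1138 -0.1633 -0.0048] [-0.0812 -0.3629 -0.6985] [-0.7854  0.6586  1.1432  1.4851 -0.5789  1.3797 -1.2906]
lever_grip [(array([338., 205., 115.,  66.]), 0.86), (array([294., 168.,  46.,  38.]), 0.4)]
shutter_grip [(array([293., 168.,  47.,  41.]), 0.59)]
```

View pics/w3.png

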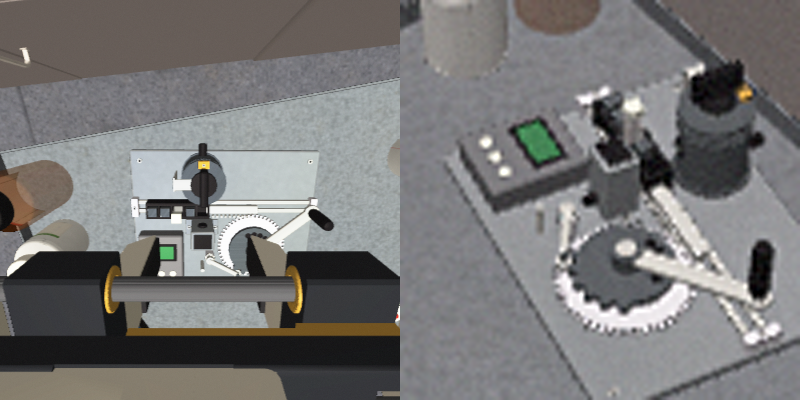

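The bar now lies along the beam, at (203,150)–(203,210) in the wrist crop, and the blade has swung aside. The lever is still at home. I turn the tool back towards the lever's tangent and move over the grip.

{"method": "carry_out", "body": {
  "series": [
    [0,-0.2,0,1],
    [-0.12,-0.28,0,1],
    [-0.12,-0.28,0,1],
    [-0.12,-0.28,0,1],
    [-0.12,-0.28,0,1],
    [-0.12,-0.28,0,1],
    [-0.12,-0.28,0,1],
    [-0.12,-0.28,0,1],
    [-0.12,-0.28,0,1],
    [-0.12,-0.28,0,1],
    [-0.12,-0.28,0,1],
    [-0.12,-0.2,0,1]
  ]
}}

```text
time_s: 10.35
eef_pos: [0.5843, -0.1273, 0.2917]
eef_rot: [2.205, 2.215, 0.024]
wrist_force: [0.0, -0.1, -0.3]
grip_width: 0.0554
grip_force: 0.0
```

{"method": "carry_out", "body": {
  "series": [
    [0,0,0,1],
    [0,0,0,1],
    [0,0,0,1],
    [0,0,0,1],
    [0,0,0,0.2],
    [0,0,0,0],
    [0,0,0,0]
  ]
}}

```text
time_s: 11.05
eef_pos: [0.5851, -0.1264, 0.2923]
eef_rot: [1.484, 2.757, 0.033]
wrist_force: [0.0, 0.1, 0.0]
grip_width: 0.0557
grip_force: 0.0
```

Run:
```python
from h import *
np.set_printoptions(precision=4,suppress=True)
p=np.load('pics/w3.npy',allow_pickle=True).item(); print('prev',atz(p,448,224,.112))
s=snapshot('wrist'); np.save('pics/w4.npy',s,allow_pickle=True)
st=get_state();print(st['time_s'],st['eef_pos'],st['eef_rot'],st['joints'])
for q in ['lever_grip','pivot']:
    try: print(q,[(np.round(r['box']),round(r['p'],2)) for r in search_frame('wrist',q)[:2]])
    except Exception as e: print(e)
print('pred',proj(s,(.584,-.122,.112)),proj(s,(.584,-.122,.056)),'tcp',proj(s,st['eef_pos']))
cv2.imwrite('pics/w4.png',s['pixels'])
```

```text
prev [ 0.5869 -0.1224  0.112 ]
11.1 [ 0.5851 -0.1263  0.2925] [1.4835 2.7568 0.0328] [-0.2767  0.3744  0.5782  1.6201 -0.2357  1.1977  0.9366]
lever_grip [(array([281.,  58.,  77., 130.]), 0.72), (array([187., 236.,  31.,  17.]), 0.66)]
pivot [(array([236.,   0., 247., 212.]), 0.55), (array([409.,  43.,  23.,  22.]), 0.23)]
pred (np.float64(321.10265665621273), np.float64(185.92715246956175)) (np.float64(320.43466549330395), np.float64(176.3757460586881)) tcp (np.float64(323.8300127769788), np.float64(268.05789190192485))
```

View pics/w4.png

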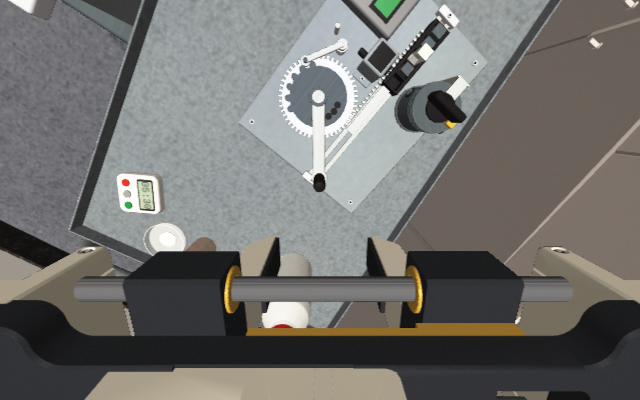

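The post top is at (319,184), within 2 px of the prediction, and the lever arm is straight up in the picture, square to the closing line. I go down and close.

{"method": "carry_out", "body": {
  "series": [
    [-0.04,0.1,-0.7,0],
    [0,0,-0.8,0],
    [0,0,-0.8,0],
    [0,0,-0.8,0],
    [0,0,-0.6,0],
    [0,0,-0.3,0],
    [0,0,0,0],
    [0,0,0,0]
  ]
}}

```text
time_s: 12.0
eef_pos: [0.584, -0.1218, 0.0939]
eef_rot: [1.48, 2.757, 0.034]
wrist_force: [-0.5, 0.1, 0.9]
grip_width: 0.0553
grip_force: 0.0
```

{"method": "carry_out", "body": {
  "series": [
    [0,0,0,0],
    [0,0,0,0],
    [0,0,0,0],
    [0,0,0,0],
    [0,0,0,0],
    [0,0,0,0],
    [0,0,0,0]
  ],
  "claw": 0.0,
  "force": 30
}}

```text
time_s: 12.7
eef_pos: [0.5821, -0.1223, 0.0929]
eef_rot: [1.481, 2.759, 0.031]
wrist_force: [-4.0, -2.3, 5.8]
grip_width: 0.0151
grip_force: 30.1
```

Run:
```python
from h import *
np.set_printoptions(precision=4,suppress=True)
st=get_state();print(st)
```

```text
{'time_s': 12.7, 'joints': array([-0.1995,  0.5766,  0.4725,  1.853 , -0.3823,  0.7854,  1.0636]), 'dq': array([-0.0004,  0.0009,  0.0018, -0.0022,  0.0006, -0.0008,  0.0022]), 'effort': array([ -1.4267, -63.3628,   7.1432, -24.6958,  -1.2578,  -1.2156,
        -0.0031]), 'eef_pos': array([ 0.5821, -0.1223,  0.0929]), 'eef_rot': array([1.4814, 2.7589, 0.0311]), 'wrist_force': array([-3.9841, -2.2733,  5.7551]), 'moment': array([-0.7209,  1.2988,  0.0137]), 'grip_force': 30.07081300020218, 'grip_width': 0.01506543218347356}
```

{"method": "carry_out", "body": {
  "series": [
    [-0.126,-0.076,0,-0.5],
    [-0.13,-0.068,0,-0.5],
    [-0.134,-0.058,0,-0.5],
    [-0.138,-0.048,0,-0.5],
    [-0.142,-0.04,0,-0.5],
    [0,0,0,0],
    [0,0,0,0]
  ]
}}

```text
time_s: 13.4
eef_pos: [0.5509, -0.1359, 0.0931]
eef_rot: [1.93, 2.458, 0.03]
wrist_force: [4.8, 0.5, -1.7]
grip_width: 0.0153
grip_force: 30.1
```

{"method": "carry_out", "body": {
  "series": [
    [-0.144,-0.03,0,-0.5],
    [-0.144,-0.018,0,-0.5],
    [-0.148,-0.01,0,-0.5],
    [-0.146,0,0,-0.5],
    [-0.15,0.012,0,-0.5],
    [-0.04,0.004,0,0],
    [0,0,0,0],
    [0,0,0,0],
    [0,0,0,0]
  ]
}}

```text
time_s: 14.3
eef_pos: [0.5134, -0.1383, 0.0931]
eef_rot: [2.324, 2.082, 0.028]
wrist_force: [9.6, -2.0, -7.2]
grip_width: 0.0154
grip_force: 30.1
```

Run:
```python
from h import *
np.set_printoptions(precision=4,suppress=True)
st=get_state();d=st['eef_pos'][:2]-np.array([.5241,-.0347]);print(st['time_s'],st['eef_pos'],st['wrist_force'],np.hypot(*d),np.radians(-56.5)-np.arctan2(d[1],d[0]))
s=snapshot('wrist');S=snapshot('scene');B=snapshot('side')
f=lambda i:cv2.resize(i,(400,400),interpolation=cv2.INTER_CUBIC)
cv2.imwrite('pics/w5.png',np.hstack([f(s['pixels'][0:220,240:460]),f(S['pixels'][135:235,285:385])]))
for c,q in [('scene','cell'),('side','cell'),('wrist','cell'),('wrist','carriage')]: print(c,[(np.round(r['box']),round(r['p'],2)) for r in search_frame(c,q)[:2]])
np.save('pics/w5.npy',[s,S,B],allow_pickle=True)
print(proj(s,(.5985,.035,.075)), proj(S,(.5985,.035,.075)))
```

```text
14.3 [ 0.5134 -0.1383  0.0931] [ 9.606  -1.9861 -7.2004] 0.1041778673270213 0.6875641283438784
scene []
side [(array([342., 194.,   7.,   8.]), 0.36)]
wrist []
wrist [(array([390.,   1.,  68., 149.]), 0.56)]
(np.float64(472.45169746131336), np.float64(-120.9024291375398)) (np.float64(327.72036505227305), np.float64(168.97435533830827))
```

View pics/w5.png

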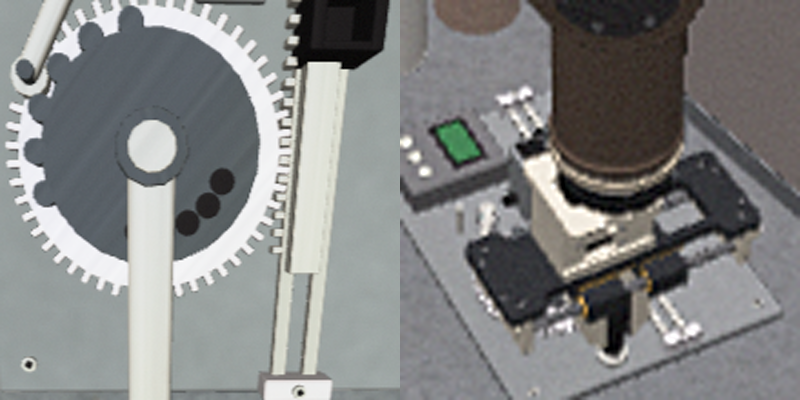

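The lever is at about 0.685 rad and the force has jumped to about 10 N, so it is at the second click. The pivot crop shows the pawl at the gear's notches; the cell is hidden by the gripper. I nudge 1.5 mm further and check from the side.

{"method": "carry_out", "body": {
  "series": [
    [-0.04,0.005,0,0],
    [0,0,0,0],
    [0,0,0,0],
    [0,0,0,0],
    [0,0,0,0]
  ]
}}

```text
time_s: 15.15
eef_pos: [0.5122, -0.1383, 0.0932]
eef_rot: [2.323, 2.082, 0.028]
wrist_force: [12.8, -2.7, -11.6]
grip_width: 0.0153
grip_force: 30.0
```

Run:
```python
from h import *
np.set_printoptions(precision=4,suppress=True)
st=get_state();c=np.hypot(*(st['eef_pos'][:2]-np.array([.5821,-.1223])));print(st['time_s'],st['eef_pos'],st['wrist_force'],st['dq'],2*np.arcsin(c/.21))
B=snapshot('side');i=B['pixels'][160:260,280:400].copy()
i=cv2.resize(i,None,fx=6,fy=6,interpolation=cv2.INTER_CUBIC)
for n in (1,2,3):
    y=.0717-.0184*n; x=.6026-.0021*n
    u,v=proj(B,(x,y,.075)); print(n,u,v); cv2.circle(i,(int((u-280+.5)*6),int((v-160+.5)*6)),3,(0,0,255),-1)
cv2.imwrite('pics/s6.png',i)
```

```text
15.15 [ 0.5122 -0.1383  0.0932] [ 12.7671  -2.6884 -11.567 ] [-0.001   0.0004 -0.0009 -0.0025 -0.0002  0.0021 -0.0012] 0.6971253310161549
1 343.9003053405437 190.74083022166946
2 344.3453125813103 193.6362475173737
3 344.8038813934529 196.61990249714705
```

View pics/s6.png

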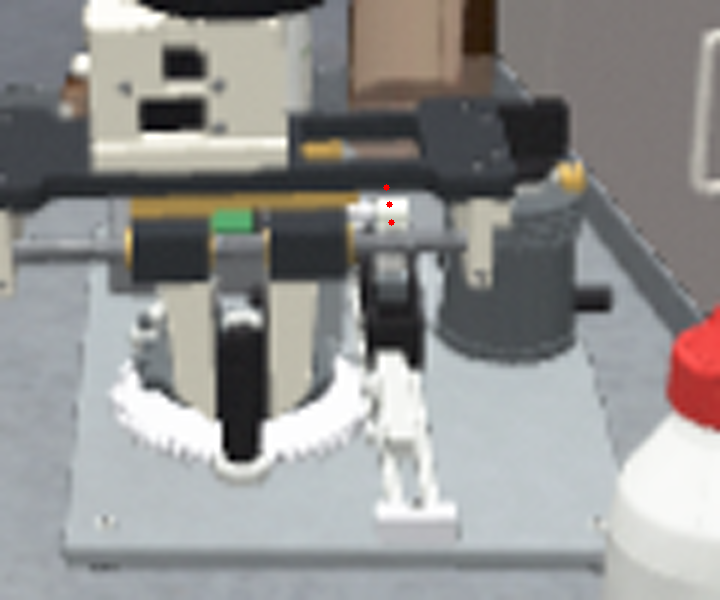

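The side view shows the stopper top around (390,205) in the crop, on the two-click prediction. The shutter bar still lies along the beam, the lever is at 0.697 rad and at rest, and the force is 13 N, as expected in the notch. I hand it in.

```bash
python3 -c "
from workcell import *
print(sign_off())"
```

```text
the job is handed in; nothing more can be done
None
```

I opened the shutter, swung the lever two clicks to bring the glass cell from place 2 into the beam, and handed the job in at about 15 s with the gripper still holding the lever there (0.697 rad measured); no verdict was returned.

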